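# Load and latch a reagent cartridge in a sloping reader dock

## Robot

A 6-joint arm with a two-finger parallel gripper is mounted at the origin on a cart in front of the work surface, level with it; the furniture and walls round the work are solid. World frame = base frame: x ahead of the robot, y to its left, z up, the work surface at z = 0. Lengths are in m, angles in rad, forces in N, time in s.
With the tool pointing down it reaches from about 0.425 to 0.95 m from the base axis. Payload 3.5 kg.
Tool frame: the origin (TCP) lies on the centre line of the jaws, within the pads' length; the fingertips stand 19 mm ahead of it and the grasp point (between the pads) is the TCP; z points along the fingers, y is the line along which they close (so a half turn about z gives the same grasp; the last joint's range is limited). The gripper opens to 85 mm and grips with 20 to 120 N. Pads are 22 mm wide; open, the fingers measure 114 mm over their backs; the gripper's body (76 mm by 85 mm) begins 54 mm behind the grasp point. The pads swing forward as they close: fully open they stand 13 mm farther back than shut.
Start: joints at [-1.366, 0.286, 1.577, -0, 1.279, -0.15], TCP at [0.235, -0.633, 0.25] pointing down, gripper open.
Joint ranges: [-2.77, 2.77], [-0.9, 2.22], [0.21, 2.48], [-1.53, 4.67], [0.24, 2.81], [-2.84, 2.84]. Speed limits (rad/s): [2.79, 2.79, 3.14, 3.14, 3.14, 3.14].

## Interface

Orientations are given as a unit quaternion [x, y, z, w].
In Python, from plant import ctrl, imaging gives the robot as it stands. The module is installed in compiled form; this text tells all that it offers.
- The arm moves only by the shell command python3 -m handwheel 'ROWS' [OPENING] [FORCE]. ROWS is JSON, one flat list of numbers, 6 for each row, row after row: the shift along the world's x, y, z in units of 150 mm (1.0 is 150 mm), then the turn, a rotation vector about the world's x, y, z in units of 90 degrees (1.0 is 90 degrees). In form: [tx, ty, tz, rx, ry, rz, tx, ty, tz, rx, ry, rz, ...]. A call has 1 to 5 rows; each row shifts and turns the commanded pose from where the row before left it; what a row does not reach is not made up. A row lasts 1/12 s, in which the tool goes at most 41.7 mm and 7.16 degrees, less where a joint would pass 70% of its speed; a pose out of reach is approached as far as the arm can. A call with a number of a shift or a turn outside -1 to 1 is refused whole. A call with a gripper value outside its range is refused whole. OPENING is the opening, from 0 (shut) to 1 (fully open), set as the call begins (- or left out, the last holds). The fingers move at their own pace and stop on an object; FORCE is the grip in N (left out, the last holds). Time passes only in rows, so rows that do not move let the fingers close. It gives the time, the measured TCP pose, the force, the opening and the grip force at its end, in the units of the state.
- ctrl.get_state(): the state, without advancing time (a new reading comes with each control period).
- imaging.read_camera(name): name is "side" or "top"; returns (picture, depth): 384x512x3 uint8, blue, green, red; 384x512 float32, m along the optical axis (not along the pixel's ray), 0 where there is no reading.
- imaging.get_calibration(name): a dict with "fovy" (degrees; the focal length in pixels is half the picture's height over the tangent of half this angle, whatever the lens; pixels are square), "cx", "cy" (the principal point, pixels), "distortion" ([k1, k2, p1, p2, k3] as OpenCV has them; the pictures are not rectified), "R" (3x3) and "t" (3): a world point X has camera coordinates R X + t. Camera axes: x right, y down, z forward; pixel columns grow to the right and rows downward; lengths in m; the calibration is good to about 2 mm. A picture is of the moment at which its call begins. get_calibration takes no time and is no camera call.
- ctrl.sign_off(): hands the job in; it is judged then, once.
The state is a dict: "time": time; "qpos": joint angles; "dq": joint speeds; "joint_efforts": joint torques, N m; "eef_pos": TCP position; "tcp_rot": TCP orientation; "contact_force": force on the tool from outside, world axes, zero at the start; "wrist_torque": the same for the moment, N m; "opening": opening from 0.0 (shut) to 1.0 (fully open); "finger_force": force on a finger pad.
Only numpy, scipy, OpenCV 4.12 (cv2) and the standard library are available. Lean on these libraries where they do the work, as an engineer would, in place of code of your own. Each camera call takes 0.05 s, during which the arm holds its last target. There are 200 camera calls.

## Task

Load the reagent cartridge into the sloping dock: seat it fully home in the pocket, flat on the pocket floor, with its blue tongue up the slope in the matching slot. Then turn the red latch knob clockwise as far as it goes, so that the steel arm lies over the cartridge, and leave the vials, dish, timer and marker where they are.

Things in the scene. Friction and masses are not known exactly. Their poses are not given: they have to be found in the camera images.
- cartridge: Teal reagent cartridge lying flat on the desk, 120 g. Origin: middle of its 72 mm length, on the underside; x along the length to the tongue, z up. Teal block x -36..24 mm, 46 wide, 24 high; blue tongue x 24..36, 24 wide, 24 high; on top an upright blue grip fin x -24..12 (centre -6), 18 thick across y, z 24..50 mm.
- cartridge_tongue (a point): End face of the cartridge's blue tongue (x 36, y 0, z 12 mm in the cartridge's frame).
- cradle: Grey pocket frame on the dock's deck. Origin: centre of the pocket floor; x up the slope, y left, z square out of the deck. The seated cartridge's frame coincides with it. Pocket 75 x 49 mm (1.5 mm clearance a side); walls 12 mm high, 10 thick, top 4 mm a 45 degree lead-in. Two 8 mm high corner blocks at the upper end leave a 30 mm slot for the tongue: it fits one way only.
- dock: Fixed light-grey wedge-shaped dock, origin at the centre of its underside, x away from the robot: 132 mm wide, 146 mm deep, front edge 20 mm high, back edge 104 mm; the deck slopes at 30 degrees, low edge towards the robot. It carries the pocket and, above it on the slope, the latch.
- latch_grip (a point): On the latch's axis at the height to grip the red knob bar: x 72, y 0, z 47.5 mm in the pocket's frame. Bar 36 mm long, 12 thick, z 31.5..59.5; it lies along the same line as the steel arm below it (52 mm from axis to tip, 13 wide, z 25.5..31.5), which passes 1.5 mm over the seated cartridge.
- latch (a joint): Latch angle (rad) about the pocket's z axis, growing clockwise seen from above the deck. 0 = open stop (arm points nearly to the dock's right, 1.4 rad short of closed), 1.4 = closed stop (arm points straight down the slope, over tongue and block). It stays where it is left.
- vial: Bystander, leave alone: small brown glass vial with a white cap, 23 mm across, 42 mm tall, standing. Origin at the centre of its underside.
- green_vial: Bystander, leave alone: small clear vial with a green cap, 23 mm across, 42 mm tall, standing. Origin at the centre of its underside.
- dish: Bystander, leave alone: closed round petri dish with pink medium, 92 mm across, 14 mm high. Origin at the centre of its underside.
- bench_timer: Bystander, leave alone: white bench timer with three coloured keys, 70 x 72 x 18 mm. Origin at the centre of its underside.
- felt_pen: Bystander, leave alone: black and white marker pen lying on the desk, 135 mm long, 17 mm thick. Origin at the centre of its underside.
Not all that is in view belongs to the job. There is more than one size of the cartridge; the job needs the middle-sized.

How it is judged:
On the way:
1. the cartridge is seated in the pocket while the latch is still open (x of cartridge in the frame of cradle between -0.003 and 0.003 m and y of cartridge in the frame of cradle between -0.003 and 0.003 m and z of cartridge in the frame of cradle between -0.002 and 0.002 m and angle between the z axis of cartridge and the z axis of cradle, either way round below 0.05 rad and angle between the x axis of cartridge and the x axis of cradle, either way round below 0.08 rad and x of cartridge_tongue in the frame of cradle above 0.03 m and value of joint latch below 0.6 rad), for 0.2 s.
At the end, for the whole second after the job is handed in: The cartridge rests in the pocket, its origin within 3 mm of the pocket's along x and y and 2 mm in height above the pocket floor, flat within 0.05 rad and square within 0.08 rad, tongue up the slope; the latch stands above 1.25 rad (closed stop 1.4); everything at rest and released (x of cartridge in the frame of cradle between -0.003 and 0.003 m and y of cartridge in the frame of cradle between -0.003 and 0.003 m and z of cartridge in the frame of cradle between -0.002 and 0.002 m and angle between the z axis of cartridge and the z axis of cradle, either way round below 0.05 rad and angle between the x axis of cartridge and the x axis of cradle, either way round below 0.08 rad and x of cartridge_tongue in the frame of cradle above 0.03 m and value of joint latch above 1.25 rad and linear speed of cartridge below 0.01 m/s); the robot touches nothing.
It fails at once if the vial is shifted by more than 25 mm (distance of vial from where it was at the start of the episode above 0.025 m).
It fails at once if the green vial is shifted by more than 25 mm (distance of green_vial from where it was at the start of the episode above 0.025 m).
It fails at once if the dish is shifted by more than 25 mm (distance of dish from where it was at the start of the episode above 0.025 m).
It fails at once if the bench timer is shifted by more than 25 mm (distance of bench_timer from where it was at the start of the episode above 0.025 m).
It fails at once if the felt pen is shifted by more than 25 mm (distance of felt_pen from where it was at the start of the episode above 0.025 m).
It also fails if it takes over 48 s, if anything falls off the work surface, if the arm or the gripper's body presses on something with over 40 N, if the wrist force passes 120 N, or if a joint passes its speed limit or range.

## Working session

There is one attempt and no reset: what is moved stays moved. The work goes in short steps, Python scripts to look and compute and a shell command to move; the robot and the scene stay as the last step left them, time stands still between calls to the robot, and variables do not carry over. Pictures are saved under pics/ and viewed, at most 10 in all, crops included, and the job is handed in when it is done.

```bash
mkdir -p pics
cat > h.py <<'E'
import numpy as np, cv2
from plant import ctrl, imaging
def cal(n):
    c=imaging.get_calibration(n); f=192/np.tan(np.radians(c["fovy"])/2)
    K=np.array([[f,0,c["cx"]],[0,f,c["cy"]],[0,0,1]]); return K,np.array(c["distortion"],float),np.array(c["R"]),np.array(c["t"])
def cloud(n,d):
    K,D,R,t=cal(n); v,u=np.mgrid[:384,:512]
    p=cv2.undistortPoints(np.stack([u,v],-1).reshape(-1,1,2).astype(np.float64),K,D).reshape(384,512,2)
    P=np.concatenate([p*d[...,None],d[...,None]],-1); W=(P-t)@R; W[d==0]=np.nan; return W
def shot(n,name):
    im,d=imaging.read_camera(n); cv2.imwrite(f"pics/{name}.png",im); np.savez(f"{name}.npz",im=im,W=cloud(n,d)); return im,cloud(n,d)
E
python3 - <<'E'
from h import *
for n in("top","side"):
    im,W=shot(n,n+"0"); K,D,R,t=cal(n); print(n,K[0,0],D,"pos",-R.T@t,"axis",R[2])
s=ctrl.get_state();print(s)
E
```

```text
top 405.9924033188817 [-0.03905532  0.          0.          0.          0.        ] pos [0.29278429 0.25198119 1.10952751] axis [ 0.19452948 -0.03158772 -0.98038793]
side 414.4284952640477 [-0.13345297  0.          0.          0.          0.        ] pos [0.23383085 1.13241543 0.68877717] axis [ 0.25174331 -0.81144516 -0.52742966]
{'time': 0.1, 'qpos': array([-1.36601267e+00,  2.87116788e-01,  1.57804336e+00,  4.37443087e-05,
        1.27862131e+00, -1.50000732e-01]), 'dq': array([-0.00027872, -0.00208242, -0.00187471,  0.00099709, -0.00095584,
       -0.00296035]), 'joint_efforts': array([ 6.39584559e-04, -4.07292295e+01, -2.93699223e+01, -1.60989484e-04,
        3.41429077e-03, -5.67337878e-06]), 'eef_pos': array([ 0.23440796, -0.63239233,  0.24905208]), 'tcp_rot': array([ 9.84307747e-01,  1.76456964e-01, -9.04310984e-06, -1.09456609e-03]), 'contact_force': array([ 0.6013551 , -0.58414143, -0.39171518]), 'wrist_torque': array([-0.01559207, -0.00950617, -0.00276645]), 'finger_force': 0.0, 'opening': 0.9990972147251647}
```

View pics/top0.png

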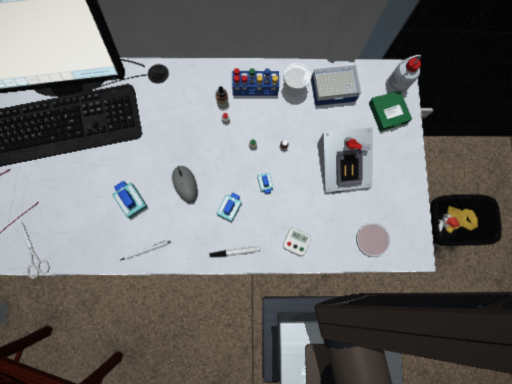

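View pics/side0.png

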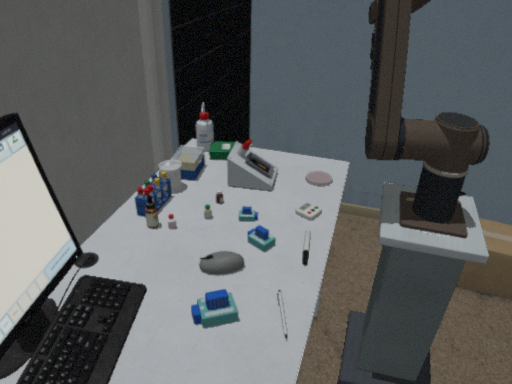

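The top view shows the middle cartridge at (229,207), a large one at (129,199) and a small one at (265,182). The dock is at (347,160) with its red knob at (352,145), the timer at (297,241) and the pen at (234,252). The side view shows the same cartridge at (261,238) and the dock at (252,168).

```bash
cat >> h.py <<'E'
def colmasks(im):
    hsv=cv2.cvtColor(im,cv2.COLOR_BGR2HSV); H,S,V=[hsv[...,i].astype(int) for i in range(3)]
    return (H>78)&(H<98)&(S>90)&(V>60),(H>=102)&(H<125)&(S>130)&(V>60),((H<8)|(H>172))&(S>140)&(V>70)
E
python3 - <<'E'
from h import *
reg={"top":[(110,175,150,220),(212,188,245,224),(255,170,276,195),(320,125,375,195)],"side":[(190,285,240,330),(245,222,278,252),(235,203,262,224),(225,138,280,192)]}
for n in reg:
    z=np.load(n+"0.npz"); im,W=z["im"],z["W"]; te,bl,rd=colmasks(im)
    print(n,"desk z",np.nanmedian(W[...,2][np.abs(W[...,2])<.01]))
    for i,(a,b,c,d) in enumerate(reg[n]):
        m=np.zeros((384,512),bool); m[b:d,a:c]=1
        if i<3:
            for nm,q,lo,hi in(("teal",te,.5,1.),("blue",bl,0,1)):
                P=W[m&q]; P=P[np.isfinite(P[:,2])]
                print(i,nm,len(P),P.mean(0).round(4),"z pct",np.percentile(P[:,2],[5,50,95]).round(4))
                if nm=="blue":
                    for s,lab in((P[:,2]>np.percentile(P[:,2],97)-.012,"hi"),(P[:,2]<np.percentile(P[:,2],97)-.018,"lo")):
                        print("  ",lab,s.sum(),P[s].mean(0).round(4) if s.any() else "")
                else:
                    s=P[:,2]>np.percentile(P[:,2],95)-.006; r=cv2.minAreaRect((P[s][:,:2]*1000).astype(np.float32)); print("  rect",r)
        else:
            P=W[m&rd]; P=P[np.isfinite(P[:,2])]; print("red",len(P),P.mean(0).round(4),P.min(0).round(3),P.max(0).round(3))
            P=W[m]; c=im[m].astype(int); s=np.isfinite(P[:,2])&(P[:,2]>.012)&(c.min(1)>110)&(np.ptp(c,axis=1)<30); P=P[s]
            A=np.c_[P[:,:2],np.ones(len(P))]; k=np.ones(len(P),bool)
            for _ in range(8):
                co=np.linalg.lstsq(A[k],P[k,2],rcond=None)[0]; k=np.abs(A@co-P[:,2])<.004
            nn=np.array([-co[0],-co[1],1]);nn/=np.linalg.norm(nn)
            print("deck plane",co,k.sum(),"tilt",np.degrees(np.arccos(nn[2])),"az",np.degrees(np.arctan2(co[1],co[0])),P[k].min(0),P[k].max(0), cv2.minAreaRect((P[k][:,:2]*1000).astype(np.float32)))
ims=[cv2.resize(cv2.imread("pics/top0.png")[120:230,210:385],None,fx=4.4,fy=4.4,interpolation=2)]
cv2.imwrite("pics/topc.png",ims[0])
cv2.imwrite("pics/sidec.png",cv2.resize(cv2.imread("pics/side0.png")[130:260,190:345],None,fx=4.5,fy=4.5,interpolation=2))
E
```

```text
top desk z 0.0007152646999608443
0 teal 169 [0.4616 0.5485 0.0307] z pct [0.0235 0.0311 0.0349]
  rect ((474.509765625, 562.0115966796875), (77.37386322021484, 56.79637145996094), 35.5645866394043)
0 blue 230 [0.4817 0.5672 0.0553] z pct [0.0298 0.0634 0.0677]
   hi 157 [0.4734 0.5617 0.0646]
   lo 65 [0.5042 0.5829 0.0333]
1 teal 33 [0.4394 0.3018 0.0247] z pct [0.0223 0.0246 0.0276]
  rect ((449.9707336425781, 292.64483642578125), (39.17345428466797, 58.65496063232422), 58.467159271240234)
1 blue 122 [0.4601 0.2913 0.0428] z pct [0.0227 0.049  0.0534]
   hi 86 [0.4512 0.2959 0.0502]
   lo 35 [0.4818 0.2803 0.0249]
2 teal 10 [0.5179 0.1957 0.0166] z pct [0.0143 0.0168 0.0179]
  rect ((524.8582763671875, 197.99363708496094), (43.075008392333984, 25.431486129760742), 14.081232070922852)
2 blue 71 [0.5164 0.1953 0.0308] z pct [0.0159 0.0358 0.0402]
   hi 46 [0.5243 0.1975 0.0373]
   lo 24 [0.5014 0.1913 0.0185]
red 107 [ 0.596  -0.0218  0.134 ] [ 0.584 -0.04   0.113] [ 0.614 -0.006  0.146]
deck plane [ 0.57335845  0.06282806 -0.26507771] 1601 tilt 29.975939511470287 az 6.25346565957263
[... 745 characters left out ...]
.4516 0.3006 0.0466]
   lo 40 [0.4654 0.2943 0.0261]
2 teal 54 [0.5208 0.2105 0.0113] z pct [0.0046 0.0119 0.0174]
  rect ((525.2293701171875, 209.82618713378906), (23.17667007446289, 44.76851272583008), 71.3990249633789)
2 blue 72 [0.5181 0.1999 0.0271] z pct [0.0093 0.0283 0.0381]
   hi 40 [0.5236 0.2008 0.0342]
   lo 15 [0.4987 0.1956 0.0124]
red 55 [ 0.5943 -0.0159  0.1312] [ 0.584 -0.039  0.113] [ 0.61  -0.003  0.143]
deck plane [ 0.57374054  0.06308194 -0.26689142] 497 tilt 29.993456451105786 az 6.274386109181387 [ 0.4969672  -0.10025765  0.01656644] [0.65190855 0.04538787 0.10372514] ((574.1494750976562, -27.79119110107422), (145.06069946289062, 138.62725830078125), 6.311670303344727)
```

View pics/topc.png

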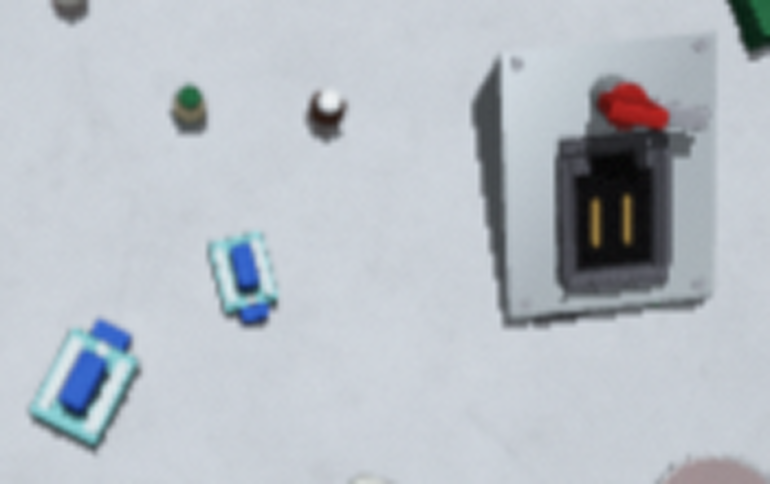

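View pics/sidec.png

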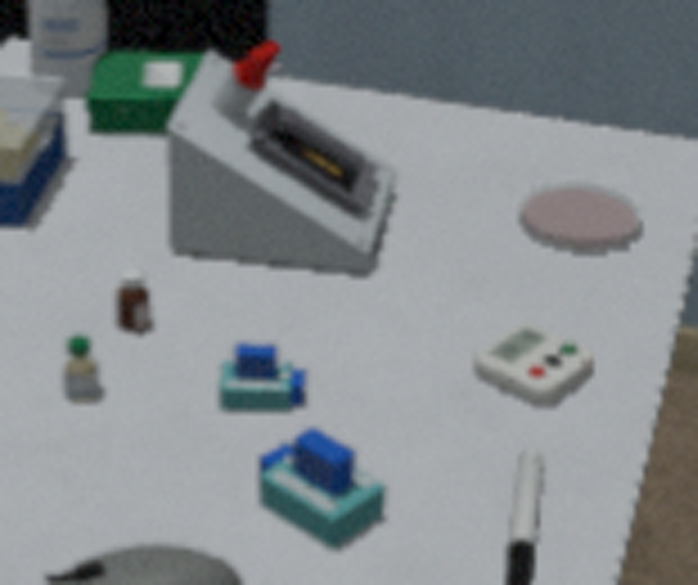

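The crops show the middle cartridge with its tongue pointing away and to the right, and the pocket's slot at its upper end. The knob bar points to the right. Next I'll fit box models to both depth clouds.

```bash
cat >> h.py <<'E'
from scipy.optimize import least_squares
from scipy.spatial.transform import Rotation as Ro
def sdf(P,boxes):
    ds=[]
    for lo,hi in boxes:
        lo,hi=np.array(lo)/1e3,np.array(hi)/1e3; q=np.abs(P-(lo+hi)/2)-(hi-lo)/2
        ds.append(np.linalg.norm(np.maximum(q,0),axis=1)+np.minimum(q.max(1),0))
    return np.min(ds,0)
CART=[((-36,-23,0),(24,23,24)),((24,-12,0),(36,12,24)),((-24,-9,24),(12,9,50))]
WALL=[((-47.5,-34.5,-1),(-37.5,34.5,12)),((37.5,-34.5,-1),(47.5,34.5,12)),((-47.5,24.5,-1),(47.5,34.5,12)),((-47.5,-34.5,-1),(47.5,-24.5,12)),
 ((26,15,-1),(38,25,8)),((26,-25,-1),(38,-15,8))]
E
python3 - <<'E'
from h import *
rr={}
for n,(a,b,c,d) in {"top":(210,186,247,226),"side":(243,220,282,256)}.items():
    z=np.load(n+"0.npz"); P=z["W"][b:d,a:c].reshape(-1,3); P=P[np.isfinite(P[:,2])&(P[:,2]>.008)]; rr[n]=P
def fit(P):
    def f(x): return sdf(Ro.from_euler("z",-x[2]).apply(P-[x[0],x[1],x[3]]),CART)
    s=least_squares(f,[.455,.295,-.5,0],loss="soft_l1",f_scale=.002,diff_step=1e-4,x_scale=[.01,.01,.1,.01]); return s.x.round(4),np.sqrt(np.mean(s.fun**2)),len(P)
for n in rr: print("cart",n,fit(rr[n]))
print(fit(np.vstack(list(rr.values()))))
Y=np.radians(6.26); R=Ro.from_euler("zy",[Y,-np.radians(30)]).as_matrix()
for n,(a,b,c,d) in {"top":(320,125,375,195),"side":(225,138,280,192)}.items():
    z=np.load(n+"0.npz"); P=z["W"][b:d,a:c].reshape(-1,3); P=P[np.isfinite(P[:,2])&(P[:,2]>.005)]
    o=np.array([.5738,-.0275,0]); o[2]=.5735*o[0]+.063*o[1]-.266
    L=(P-o)@R   # deck frame
    s=(np.abs(L[:,1])<.045)&(L[:,0]>-.075)&(L[:,0]<.036)&(L[:,2]<.02); Q=L[s]
    print(n,"hist z(mm)",np.histogram(Q[:,2]*1e3,np.arange(-12,20,2)))
    def f(x):
        K=Q-[x[0],x[1],x[2]]; d1=sdf(K,WALL)
        inside=(np.abs(K[:,0])<.0375)&(np.abs(K[:,1])<.0245)
        fl=np.where(inside,np.abs(K[:,2]),np.abs(Q[:,2])); return np.minimum(np.abs(d1),fl)
    best=min((least_squares(f,[x0,y0,z0],loss="soft_l1",f_scale=.002,diff_step=1e-3,x_scale=.01) for x0 in(-.03,-.02,-.01) for y0 in(-.006,0,.006) for z0 in(0.,.004)),key=lambda s:s.cost)
    print("cradle",n,best.x,best.cost,np.sqrt(np.mean(best.fun**2)),"world",(R@best.x+o).round(4))
    print(" latch",(R@(best.x+[.072,0,.0475])+o).round(4))
    K=Q-best.x; i=(np.abs(K[:,0])<.018)&(np.abs(K[:,1])<.016); print(" floor pts z deck",np.percentile(Q[i,2],[10,50,90]))
E
```

```text
cart top (array([ 0.4576,  0.2943, -0.4706,  0.0007]), np.float64(0.0016513036365350647), 429)
cart side (array([ 0.4591,  0.2922, -0.4696, -0.0007]), np.float64(0.0011485617166671618), 433)
(array([ 4.589e-01,  2.926e-01, -4.663e-01,  1.000e-04]), np.float64(0.001540729412603894), 862)
top hist z(mm) (array([  0,   0,   2,  12,  71, 164, 227, 207,  88,  63,  97, 126,  95,
        52,  18]), array([-12, -10,  -8,  -6,  -4,  -2,   0,   2,   4,   6,   8,  10,  12,
        14,  16,  18]))
cradle top [-0.01950849  0.00191289  0.00110459] 0.001835573056110298 0.002080020228991587 world [ 0.5563 -0.0277  0.0525]
 latch [ 0.5945 -0.0199  0.1294]
 floor pts z deck [-0.00144822  0.00122705  0.00367608]
side hist z(mm) (array([ 0,  0,  0,  1, 34, 92, 79, 47, 36, 48, 53, 51, 31,  9,  0]), array([-12, -10,  -8,  -6,  -4,  -2,   0,   2,   4,   6,   8,  10,  12,
        14,  16,  18]))
cradle side [-0.0195381   0.00050153 -0.00078651] 0.0005730055248655001 0.0018019673905262312 world [ 0.5573 -0.0291  0.0509]
 latch [ 0.5956 -0.0213  0.1278]
 floor pts z deck [-0.00232306 -0.00061919  0.00147693]
```

```bash
python3 -m handwheel '[0.148,0.212,0,0,0,0.0568, 0.148,0.212,0,0,0,0.0568, 0.148,0.212,0,0,0,0.0568, 0.148,0.212,0,0,0,0.0568, 0.148,0.212,0,0,0,0.0568]' 0.55 60
python3 -m handwheel '[0.148,0.212,0,0,0,0.0568, 0.148,0.212,0,0,0,0.0568, 0.148,0.212,0,0,0,0.0568, 0.148,0.212,0,0,0,0.0568, 0.148,0.212,0,0,0,0.0568]'
python3 -m handwheel '[0.148,0.212,0,0,0,0.0568, 0.148,0.212,0,0,0,0.0568, -0.0224,0.26,0,0,0,0.0568, -0.0224,0.26,0,0,0,0.0568, -0.0224,0.26,0,0,0,0.0568]'
python3 -m handwheel '[-0.0224,0.26,0,0,0,0.0568, -0.0224,0.26,0,0,0,0.0568, -0.0224,0.26,0,0,0,0.0568, -0.0224,0.26,0,0,0,0.0568, -0.0224,0.26,0,0,0,0.0568]'
python3 -m handwheel '[-0.0224,0.26,0,0,0,0.0568, -0.0224,0.26,0,0,0,0.0568, -0.0224,0.26,0,0,0,0.0568, -0.0224,0.26,0,0,0,0.0568, -0.0224,0.26,0,0,0,0.0568]'
python3 -m handwheel '[-0.0224,0.26,0,0,0,0.0568, 0,0,0,0,0,0, 0,0,0,0,0,0]'
cat >> h.py <<'E'
def togo(p,R):
    s=ctrl.get_state(); C=Ro.from_quat(s["tcp_rot"]); d=(np.array(p)-s["eef_pos"])
    rv=(Ro.from_matrix(R)*C.inv()).as_rotvec()
    print("t",round(s["time"],2),"togo mm",(d*1e3).round(2),"deg",np.degrees(rv).round(2),"UNITS",(d/.15).round(3),(rv/(np.pi/2)).round(4),"q",s["qpos"].round(2),"F",s["contact_force"].round(1),"open",round(s["opening"],3))
def down(yaw): c,s=np.cos(yaw),np.sin(yaw); return np.array([[c,s,0],[s,-c,0],[0,0,-1.]])
E
python3 - <<'E'
from h import *
togo([.4531,.2960,.047],down(-.468+np.pi))
E
```

```text
time: 0.52
eef_pos: [0.346, -0.4721, 0.2496]
tcp_rot: [0.92, 0.392, 0.0, -0.001]
contact_force: [0.3, 0.4, 0.1]
opening: 0.551
finger_force: 0.0
time: 0.93
eef_pos: [0.457, -0.313, 0.2499]
tcp_rot: [0.811, 0.586, -0.0, -0.0]
contact_force: [-0.2, -0.5, -0.2]
opening: 0.547
finger_force: 0.0
time: 1.35
eef_pos: [0.4904, -0.1324, 0.2496]
tcp_rot: [0.661, 0.75, -0.0, -0.001]
contact_force: [1.3, 0.2, 0.5]
opening: 0.551
finger_force: 0.0
time: 1.77
eef_pos: [0.4732, 0.0625, 0.25]
tcp_rot: [0.479, 0.878, -0.0, -0.0]
contact_force: [0.3, -0.1, -0.2]
opening: 0.552
finger_force: 0.0
time: 2.18
eef_pos: [0.4563, 0.2575, 0.25]
tcp_rot: [0.272, 0.962, -0.0, -0.0]
contact_force: [0.7, 0.0, 0.9]
opening: 0.548
finger_force: 0.0
time: 2.43
eef_pos: [0.4529, 0.2962, 0.2496]
tcp_rot: [0.23, 0.973, -0.001, -0.0]
contact_force: [-0.2, -0.4, 0.1]
opening: 0.548
finger_force: 0.0
t 2.43 togo mm [ 1.6000e-01 -2.3000e-01 -2.0262e+02] deg [ 0.05 -0.07 -0.26] UNITS [ 1.000e-03 -2.000e-03 -1.351e+00] [ 0.0005 -0.0008 -0.0029] q [ 0.39 -0.01  1.91 -0.    1.25 -0.72] F [-0.2 -0.4  0.1] open 0.548
```

```bash
python3 -m handwheel '[0,0,-0.22,0,0,0, 0,0,-0.22,0,0,0, 0,0,-0.22,0,0,0, 0,0,-0.22,0,0,0, 0,0,-0.15,0,0,0]'
python3 -m handwheel '[0,0,-0.1,0,0,0, 0,0,-0.1,0,0,-0.0015, 0,0,-0.06,0,0,0, 0,0,0,0,0,0, 0,0,0,0,0,0]'
python3 - <<'E'
from h import *
togo([.4531,.2960,.047],down(-.468+np.pi))
a,_=shot("side","side1"); b,_=shot("top","top1")
f=lambda i,x,y:cv2.resize(i[y:y+80,x:x+80],(400,400),interpolation=2)
cv2.imwrite("pics/g1.png",np.hstack([f(a,220,195),f(b,190,165)]))
E
```

```text
time: 2.85
eef_pos: [0.4524, 0.2923, 0.0923]
tcp_rot: [0.233, 0.973, -0.002, -0.002]
contact_force: [-1.0, -0.1, 0.4]
opening: 0.552
finger_force: 0.0
time: 3.27
eef_pos: [0.454, 0.2938, 0.0567]
tcp_rot: [0.233, 0.972, -0.0, -0.0]
contact_force: [-0.6, -0.4, 0.3]
opening: 0.549
finger_force: 0.0
t 3.27 togo mm [-0.91  2.2  -9.72] deg [ 0.03 -0.04  0.16] UNITS [-0.006  0.015 -0.065] [ 0.0003 -0.0005  0.0018] q [ 0.39  0.24  2.03 -0.    0.87 -0.71] F [-0.6 -0.4  0.3] open 0.549
```

View pics/g1.png

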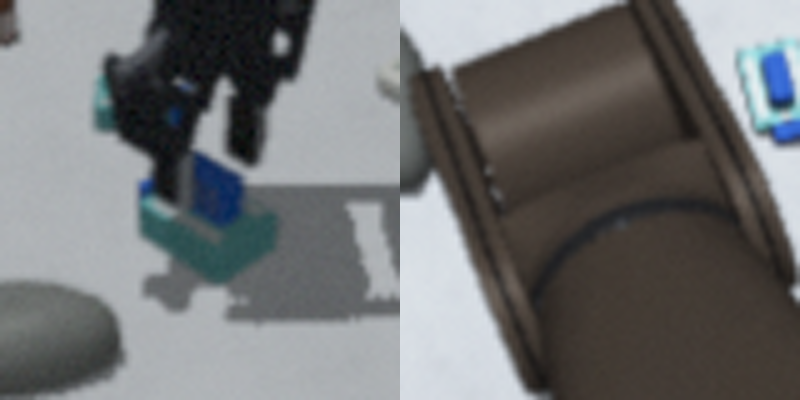

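The side crop shows the fin at (215,185) between the two fingertips at (165,185) and (245,155). In the top crop the arm hides the grasp. I'll correct, descend the rest and close.

```bash
python3 -m handwheel '[-0.006,0.015,-0.03,0,0,0, 0,0,-0.033,0,0,0, 0,0,0,0,0,0]'
python3 -m handwheel '[0,0,0,0,0,0, 0,0,0,0,0,0, 0,0,0,0,0,0, 0,0,0,0,0,0, 0,0,0,0,0,0]' 0 60
python3 -m handwheel '[0,0,0,0,0,0, 0,0,0,0,0,0, 0,0,0,0,0,0]'
python3 - <<'E'
from h import *
togo([.4531,.2960,.047],down(-.468+np.pi))
im,W=shot("side","side2")
P=W[218:258,240:284].reshape(-1,3); c=colmasks(im[218:258,240:284]); m=(c[0]|c[1]).ravel(); P=P[m&np.isfinite(P[:,2])&(P[:,2]>.006)&(P[:,2]<.055)]
def f(x): return sdf(Ro.from_euler("z",-x[2]).apply(P-[x[0],x[1],x[3]]),CART)
s=least_squares(f,[.459,.292,-.47,0],loss="soft_l1",f_scale=.002,diff_step=1e-4,x_scale=[.01,.01,.1,.01]);print(s.x.round(4),len(P))
E
```

```text
time: 3.62
eef_pos: [0.4525, 0.2969, 0.0468]
tcp_rot: [0.232, 0.973, -0.0, -0.0]
contact_force: [-0.3, 0.2, -1.1]
opening: 0.547
finger_force: 0.0
time: 4.03
eef_pos: [0.4531, 0.297, 0.0476]
tcp_rot: [0.233, 0.973, 0.0, 0.0]
contact_force: [-0.7, 0.0, 1.0]
opening: 0.196
finger_force: 58.9
time: 4.28
eef_pos: [0.4531, 0.297, 0.0475]
tcp_rot: [0.233, 0.973, 0.0, 0.0]
contact_force: [-0.8, 0.3, 2.0]
opening: 0.196
finger_force: 58.9
t 4.28 togo mm [ 0.02 -1.01 -0.53] deg [-0.01  0.02  0.08] UNITS [ 0.    -0.007 -0.004] [-0.0001  0.0002  0.0009] q [ 0.39  0.26  2.03  0.    0.86 -0.71] F [-0.8  0.3  2. ] open 0.196
[ 0.4605  0.2942 -0.4652 -0.0009] 253
```

```bash
cat >> h.py <<'E'
RC=Ro.from_euler("zy",[np.radians(6.27),-np.radians(30)]).as_matrix()
C0=np.array([.5562,-.0297,.0515])
RT=RC@np.diag([-1,1,-1.])
OFF=np.array([-.0064,0,.0475])
def seat(h,dx=0,dy=0): return C0+RC@(OFF+[dx,dy,h])
def incr():
    s=ctrl.get_state(); print("tcp in cradle minus seat mm",((RC.T@(s["eef_pos"]-C0)-OFF)*1e3).round(2),"F cradle",(RC.T@s["contact_force"]).round(1),"rot err",np.degrees((Ro.from_matrix(RT)*Ro.from_quat(s["tcp_rot"]).inv()).as_rotvec()).round(2))
E
python3 -m handwheel '[0,0,0.1,0,0,0, 0,0,0.24,0,0,0, 0,0,0.24,0,0,0, 0,0,0.24,0,0,0, 0,0,0.24,0,0,0]'
python3 -m handwheel '[0,0,0.2,0,0,0, 0,0,0,0,0,0]'
python3 - <<'E'
from h import *
togo(seat(.08),RT)
print("per mm axes in units: x",(RC[:,0]/150).round(5),"y",(RC[:,1]/150).round(5),"z",(RC[:,2]/150).round(5))
im,W=shot("side","side3"); cv2.imwrite("pics/g3.png",cv2.resize(im[130:270,180:340],None,fx=3.5,fy=3.5))
E
```

```text
time: 4.75
eef_pos: [0.4522, 0.2966, 0.2071]
tcp_rot: [0.233, 0.973, -0.001, -0.001]
contact_force: [-0.2, 0.8, -2.1]
opening: 0.196
finger_force: 58.8
time: 4.92
eef_pos: [0.4562, 0.2983, 0.2443]
tcp_rot: [0.232, 0.973, 0.004, 0.006]
contact_force: [0.2, 1.1, 0.5]
opening: 0.196
finger_force: 59.0
t 4.92 togo mm [  30.78 -328.72  -85.58] deg [ -9.16 -28.53  32.24] UNITS [ 0.205 -2.191 -0.571] [-0.1018 -0.317   0.3582] q [ 0.39 -0.    1.91 -0.    1.22 -0.71] F [0.2 1.1 0.5] open 0.196
per mm axes in units: x [0.00574 0.00073 0.00331] y [-0.00063  0.00663 -0.00036] z [-0.00333  0.       0.00577]
```

View pics/g3.png

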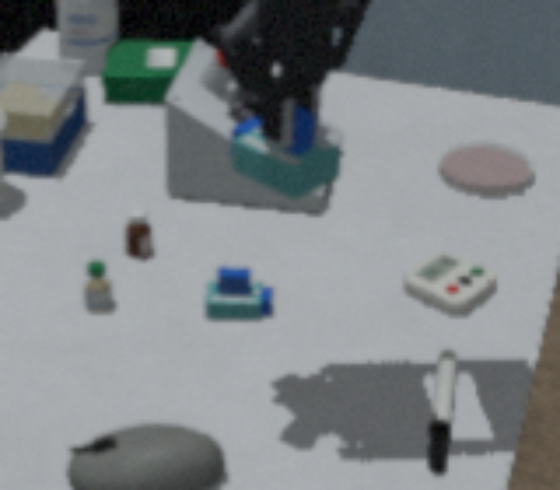

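The cartridge hangs level in the jaws, at (285,160) in this crop. My dock rotation used the wrong Euler order, so I'll refit the cradle with the correct one before moving.

```bash
sed -i 's/from_euler("zy"/from_euler("ZY"/' h.py
python3 - <<'E'
from h import *
R=RC; out=[]
for n,(a,b,c,d) in {"top":(320,125,375,195),"side":(225,138,280,192)}.items():
    z=np.load(n+"0.npz"); P=z["W"][b:d,a:c].reshape(-1,3); P=P[np.isfinite(P[:,2])&(P[:,2]>.005)]
    o=np.array([.5738,-.0275,0]); o[2]=.5735*o[0]+.063*o[1]-.266+(.0005 if n=="top" else -.0002)
    L=(P-o)@R
    s=(np.abs(L[:,1])<.045)&(L[:,0]>-.075)&(L[:,0]<.036)&(L[:,2]<.02); Q=L[s]
    def f(x):
        K=(Q-[x[0],x[1],x[2]])@Ro.from_euler("z",x[3]).as_matrix(); d1=sdf(K,WALL)
        inside=(np.abs(K[:,0])<.0375)&(np.abs(K[:,1])<.0245)
        return np.minimum(np.abs(d1),np.where(inside,np.abs(K[:,2]),np.abs(Q[:,2])))
    best=min((least_squares(f,[x0,y0,z0,0],loss="soft_l1",f_scale=.002,diff_step=1e-3,x_scale=[.01,.01,.01,.1]) for x0 in(-.03,-.02,-.01) for y0 in(-.006,0,.006) for z0 in(0.,.004)),key=lambda s:s.cost)
    out.append(R@best.x[:3]+o); print(n,best.x.round(4),best.cost,"world",out[-1].round(4))
C=np.mean(out,0)-[.0006,.00125,0]; print("C0",C)
s=open("h.py").read().replace("C0=np.array([.5562,-.0297,.0515])",f"C0=np.array({C.round(4).tolist()})"); open("h.py","w").write(s)
E
python3 - <<'E'
from h import *
togo(seat(.08),RT)
print("per mm axes in units: x",(RC[:,0]/150).round(5),"y",(RC[:,1]/150).round(5),"z",(RC[:,2]/150).round(5))
E
```

```text
top [-0.0197  0.0013  0.0005 -0.0048] 0.0014391638562088927 world [ 0.5565 -0.0281  0.0524]
side [-0.0192  0.0006 -0.0006 -0.0247] 0.00044371903106215504 world [ 0.5575 -0.0287  0.0511]
C0 [ 0.55641331 -0.02964667  0.05173125]
t 4.97 togo mm [  32.7  -334.88  -81.7 ] deg [ -5.74 -29.54  32.31] UNITS [ 0.218 -2.233 -0.545] [-0.0638 -0.3282  0.359 ] q [ 0.39  0.    1.91 -0.    1.22 -0.71] F [-0.5 -1.2 -1.1] open 0.194
per mm axes in units: x [0.00574 0.00063 0.00333] y [-0.00073  0.00663  0.     ] z [-0.00331 -0.00036  0.00577]
```

```bash
python3 -m handwheel '[0.0218,-0.2233,0,-0.0064,-0.0328,0.0359, 0.0218,-0.2233,0,-0.0064,-0.0328,0.0359, 0.0218,-0.2233,0,-0.0064,-0.0328,0.0359, 0.0218,-0.2233,0,-0.0064,-0.0328,0.0359, 0.0218,-0.2233,0,-0.0064,-0.0328,0.0359]'
python3 -m handwheel '[0.0218,-0.2233,0,-0.0064,-0.0328,0.0359, 0.0218,-0.2233,-0.13,-0.0064,-0.0328,0.0359, 0.0218,-0.2233,-0.13,-0.0064,-0.0328,0.0359, 0.0218,-0.2233,-0.13,-0.0064,-0.0328,0.0359, 0.0218,-0.2233,-0.13,-0.0064,-0.0328,0.0359]'
python3 -m handwheel '[0,0,0,0,0,0, 0,0,0,0,0,0, 0,0,0,0,0,0]'
python3 - <<'E'
from h import *
togo(seat(.06),RT); incr()
E
```

```text
time: 5.38
eef_pos: [0.4678, 0.1282, 0.2334]
tcp_rot: [0.09, 0.988, 0.005, 0.129]
contact_force: [0.1, -0.9, -1.5]
opening: 0.196
finger_force: 59.1
time: 5.8
eef_pos: [0.4818, -0.0146, 0.1677]
tcp_rot: [-0.034, 0.971, 0.014, 0.236]
contact_force: [0.9, 0.8, -2.0]
opening: 0.193
finger_force: 59.2
time: 6.05
eef_pos: [0.4835, -0.0131, 0.1704]
tcp_rot: [-0.033, 0.971, 0.014, 0.236]
contact_force: [-0.8, 0.0, -1.4]
opening: 0.196
finger_force: 59.4
t 6.05 togo mm [ 13.96 -22.95 -28.76] deg [-0.42 -2.69  2.22] UNITS [ 0.093 -0.153 -0.192] [-0.0046 -0.0299  0.0247] q [-0.33 -0.3   2.36  0.31  0.66 -2.18] F [-0.8  0.  -1.4] open 0.196
tcp in cradle minus seat mm [ 4.54 24.34 90.59] F cradle [-1.4  0.1 -0.8] rot err [-0.42 -2.69  2.22]
```

```bash
python3 -m handwheel '[0.03,-0.05,-0.064,-0.0015,-0.01,0.008, 0.03,-0.05,-0.064,-0.0015,-0.01,0.008, 0.03,-0.05,-0.064,-0.0015,-0.01,0.008, 0,0,0,0,0,0, 0,0,0,0,0,0]'
python3 - <<'E'
from h import *
togo(seat(.04),RT); incr()
im,W=shot("side","side4"); b,_=shot("top","top4")
cv2.imwrite("pics/g4.png",np.hstack([cv2.resize(im[120:200,210:290],(400,400),interpolation=2),cv2.resize(b[115:195,305:385],(400,400),interpolation=2)]))
E
```

```text
time: 6.47
eef_pos: [0.4977, -0.0349, 0.1426]
tcp_rot: [-0.053, 0.964, 0.014, 0.259]
contact_force: [-1.0, -0.3, -1.5]
opening: 0.196
finger_force: 59.3
t 6.47 togo mm [  9.75  -0.08 -18.33] deg [-0.    0.08 -0.05] UNITS [ 0.065 -0.001 -0.122] [-0.      0.0009 -0.0006] q [-0.39 -0.22  2.37  0.46  0.57 -2.41] F [-1.  -0.3 -1.5] open 0.196
tcp in cradle minus seat mm [ 0.78  1.15 60.72] F cradle [-1.6 -0.2 -0.8] rot err [-0.    0.08 -0.05]
```

View pics/g4.png

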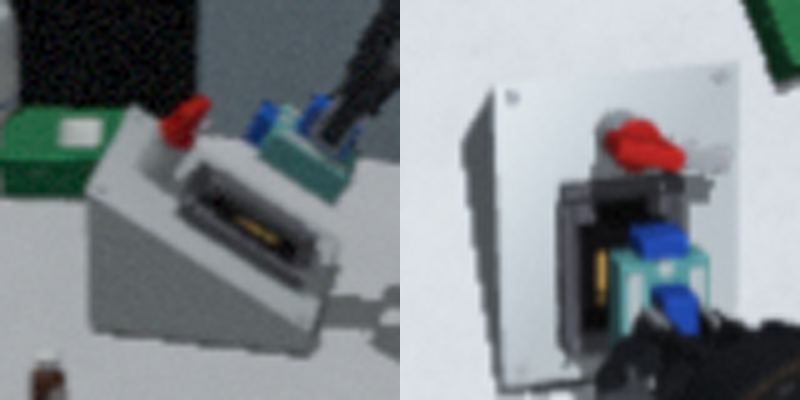

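The cartridge is tilted parallel to the deck above the pocket, at (295,155) in the side half and (660,280) in the top half. I'll fit its pose in each camera against that camera's own cradle fit, so the calibration bias cancels.

```bash
cat >> h.py <<'E'
CAMC={"top":np.array([.5565,-.0281,.0524]),"side":np.array([.5575,-.0287,.0511])}
def relfit(n,tag,box,x0):
    z=np.load(tag+".npz"); a,b,c,d=box; P=z["W"][b:d,a:c].reshape(-1,3); te,bl,_=colmasks(z["im"][b:d,a:c]); m=(te|bl).ravel()
    P=P[m&np.isfinite(P[:,2])]; Q=(P-CAMC[n])@RC
    f=lambda x: sdf(Ro.from_rotvec(x[3:]).inv().apply(Q-x[:3]),CART)
    s=least_squares(f,list(x0)+[0,0,0],loss="soft_l1",f_scale=.0015,diff_step=1e-4,x_scale=[.01]*3+[.1]*3)
    print(n,"cart in cradle mm",(s.x[:3]*1e3).round(2),"deg",np.degrees(s.x[3:]).round(1),len(P),"rms",np.sqrt(np.mean(s.fun**2)).round(4))
E
python3 - <<'E'
from h import *
relfit("side","side4",(255,135,285,165),(0,0,.06)); relfit("top","top4",(344,155,370,188),(0,0,.06)); incr()
E
```

```text
side cart in cradle mm [ 1.39  0.97 60.16] deg [-2.1 -1.5  0.9] 161 rms 0.0019
top cart in cradle mm [ 1.75  2.55 60.68] deg [ 3.1 -0.2 -0.3] 240 rms 0.0113
tcp in cradle minus seat mm [ 1.71  0.89 61.37] F cradle [-1.2  0.4 -1.5] rot err [ 0.06  0.21 -0.07]
```

```bash
python3 -m handwheel '[-0.008,-0.0075,-0.005,0,0,0, 0.0331,0.0036,-0.0577,0,0,0, 0.0331,0.0036,-0.0577,0,0,0, 0.0331,0.0036,-0.0577,0,0,0, 0,0,0,0,0,0]'
python3 -m handwheel '[0.0265,0.003,-0.046,0,0,0, 0.0165,0.0018,-0.029,0,0,0, 0,0,0,0,0,0, 0,0,0,0,0,0]'
python3 - <<'E'
from h import *
incr()
shot("side","side5"); shot("top","top5")
relfit("side","side5",(230,145,285,185),(0,0,.016)); relfit("top","top5",(335,145,370,188),(0,0,.016)); incr()
E
```

```text
time: 6.98
eef_pos: [0.5112, -0.0349, 0.1152]
tcp_rot: [-0.053, 0.964, 0.014, 0.259]
contact_force: [-0.5, -0.3, -1.7]
opening: 0.197
finger_force: 59.3
time: 7.32
eef_pos: [0.5179, -0.0347, 0.1047]
tcp_rot: [-0.053, 0.964, 0.014, 0.26]
contact_force: [-1.3, -0.0, -1.6]
opening: 0.198
finger_force: 59.4
tcp in cradle minus seat mm [-0.76 -0.84 17.84] F cradle [-1.9  0.1 -0.7] rot err [ 0.04  0.16 -0.01]
side cart in cradle mm [-0.93 -1.11 17.52] deg [-2.3 -1.7  0.8] 166 rms 0.002
top cart in cradle mm [-0.57  0.16 18.32] deg [ 1.1  1.  -0.1] 223 rms 0.0065
tcp in cradle minus seat mm [-0.46 -1.04 18.13] F cradle [-0.6 -0.4 -1.3] rot err [0.06 0.2  0.  ]
```

```bash
python3 -m handwheel '[0.0036,0.0044,0.0023,0,0,0, 0.01,0.0011,-0.0173,0,0,0, 0.01,0.0011,-0.0173,0,0,0, 0.01,0.0011,-0.0173,0,0,0, 0,0,0,0,0,0]'
python3 -c "from h import *;incr()"
python3 -m handwheel '[0.01,0.0011,-0.0173,0,0,0, 0,0,0,0,0,0]'
python3 -c "from h import *;incr()"
```

```text
time: 7.83
eef_pos: [0.5227, -0.0335, 0.0966]
tcp_rot: [-0.053, 0.964, 0.014, 0.259]
contact_force: [-0.0, -0.5, -1.0]
opening: 0.195
finger_force: 59.4
tcp in cradle minus seat mm [-0.48 -0.25  8.35] F cradle [-0.6 -0.5 -0.8] rot err [ 0.03  0.11 -0.  ]
time: 8.0
eef_pos: [0.5243, -0.0335, 0.0942]
tcp_rot: [-0.053, 0.964, 0.014, 0.26]
contact_force: [-0.2, -0.3, -2.3]
opening: 0.201
finger_force: 59.4
tcp in cradle minus seat mm [-0.3  -0.33  5.48] F cradle [-1.4 -0.3 -1.9] rot err [0.04 0.13 0.  ]
```

No contact force yet and past the lead-in, so I'll continue.

```bash
python3 -m handwheel '[0.01,0.0011,-0.0173,0,0,0, 0.0033,0.0004,-0.0058,0,0,0, 0,0,0,0,0,0]'
python3 -c "from h import *;incr()"
python3 -m handwheel '[0.0033,0.0004,-0.0058,0,0,0, 0,0,0,0,0,0]'
python3 -c "from h import *;incr()"
```

```text
time: 8.25
eef_pos: [0.5263, -0.0332, 0.0909]
tcp_rot: [-0.053, 0.964, 0.014, 0.26]
contact_force: [0.0, 0.4, -2.1]
opening: 0.195
finger_force: 59.4
tcp in cradle minus seat mm [-0.21 -0.29  1.62] F cradle [-1.   0.4 -1.9] rot err [ 0.04  0.14 -0.  ]
time: 8.42
eef_pos: [0.5269, -0.0332, 0.0903]
tcp_rot: [-0.053, 0.964, 0.014, 0.26]
contact_force: [-0.2, 0.5, -1.2]
opening: 0.197
finger_force: 59.4
tcp in cradle minus seat mm [-0.02 -0.38  0.8 ] F cradle [-0.7  0.6 -0.9] rot err [0.05 0.17 0.  ]
```

```bash
for i in 1; do python3 -m handwheel '[0.0033,0.0004,-0.0058,0,0,0, 0,0,0,0,0,0]'>/dev/null; done
python3 -c "from h import *;incr()"
python3 -m handwheel '[0.0033,0.0004,-0.0058,0,0,0, 0,0,0,0,0,0]'>/dev/null
python3 -c "from h import *;incr()
shot('side','side6'); shot('top','top6')
relfit('side','side6',(230,145,285,185),(0,0,.0)); relfit('top','top6',(335,145,370,188),(0,0,.0))"
```

```text
tcp in cradle minus seat mm [ 0.19 -0.46 -0.08] F cradle [-0.9 -0.1 -1.1] rot err [0.06 0.19 0.  ]
tcp in cradle minus seat mm [ 0.29 -0.45 -0.22] F cradle [-5.3 -0.9 16.8] rot err [ 0.05  0.16 -0.08]
side cart in cradle mm [ 0.47 -1.93  0.55] deg [-4.9  0.1  0.8] 115 rms 0.0019
top cart in cradle mm [ 1.16  0.34 -0.3 ] deg [ 0.8 -1.5  0.5] 215 rms 0.0024
```

Contact is on the pocket floor at the predicted height, so I'll release and retract.

```bash
python3 -m handwheel '[0,0,0,0,0,0, 0,0,0,0,0,0, 0,0,0,0,0,0, 0,0,0,0,0,0, 0,0,0,0,0,0]' 0.5
python3 -m handwheel '[-0.0331,-0.0036,0.0577,0,0,0, -0.0331,-0.0036,0.0577,0,0,0, -0.06,-0.0065,0.1045,0,0,0, -0.08,-0.0087,0.139,0,0,0, -0.08,-0.0087,0.139,0,0,0]'
python3 -m handwheel '[-0.05,-0.0055,0.087,0,0,0, 0,0,0,0,0,0]'
python3 - <<'E'
from h import *
incr()
a,_=shot("side","side7"); b,_=shot("top","top7")
relfit('side','side7',(230,145,285,185),(0,0,.0)); relfit('top','top7',(335,145,370,188),(0,0,.0))
cv2.imwrite("pics/g7.png",np.hstack([cv2.resize(a[120:200,210:290],(400,400),interpolation=2),cv2.resize(b[115:195,305:385],(400,400),interpolation=2)]))
# latch target
L=C0+RC@[.072,0,.0475]
ph=np.radians(80.2); RL=RC@np.array([[np.cos(ph),np.sin(ph),0],[np.sin(ph),-np.cos(ph),0],[0,0,-1]])
print("L",L); togo(L+RC[:,2]*.06,RL)
for n in("top","side"):
    z=np.load(n+"7.npz"); r=(320,125,375,160) if n=="top" else (235,135,260,160); x,y,X,Y=r
    m=colmasks(z["im"][y:Y,x:X])[2].ravel(); P=z["W"][y:Y,x:X].reshape(-1,3)[m]; Q=(P[np.isfinite(P[:,2])]-CAMC[n])@RC*1e3
    t=Q[Q[:,2]>55]; print(n,"knob pts cradle",Q.mean(0).round(1),"top face",len(t),t.mean(0).round(1),cv2.minAreaRect(t[:,:2].astype(np.float32)))
E
```

```text
time: 9.27
eef_pos: [0.528, -0.0331, 0.0887]
tcp_rot: [-0.053, 0.964, 0.014, 0.26]
contact_force: [-0.1, 0.3, -0.5]
opening: 0.498
finger_force: 0.0
time: 9.68
eef_pos: [0.4841, -0.0375, 0.1633]
tcp_rot: [-0.053, 0.964, 0.014, 0.259]
contact_force: [1.3, -0.3, -0.5]
opening: 0.496
finger_force: 0.0
time: 9.85
eef_pos: [0.4784, -0.0393, 0.1799]
tcp_rot: [-0.053, 0.963, 0.012, 0.263]
contact_force: [0.9, -0.3, 0.4]
opening: 0.498
finger_force: 0.0
tcp in cradle minus seat mm [  2.49  -1.13 102.83] F cradle [ 1.  -0.4 -0.1] rot err [0.21 0.54 0.03]
side cart in cradle mm [-0.68 -0.08 -0.24] deg [-0.6  0.3  0.6] 177 rms 0.002
top cart in cradle mm [ 0.55  0.58 -0.05] deg [ 0.8  0.  -0.3] 305 rms 0.0014
L [ 0.59477291 -0.02538393  0.12883621]
t 9.95 togo mm [87.24 10.05  4.04] deg [ 49.87   5.56 -86.32] UNITS [0.582 0.067 0.027] [ 0.5541  0.0618 -0.9591] q [-0.42 -0.34  2.39  0.42  0.67 -2.38] F [ 0.1  0.2 -0.2] open 0.504
top knob pts cradle [75.5  2.  50.6] top face 57 [73.1  1.4 58.7] ((72.16506958007812, 0.4315910339355469), (35.13697814941406, 11.675435066223145), 71.59453582763672)
side knob pts cradle [73.1  8.  50.3] top face 25 [72.6  4.3 58.5] ((72.77906799316406, 2.25848388671875), (38.24239730834961, 12.350522994995117), 74.65291595458984)
```

View pics/g7.png

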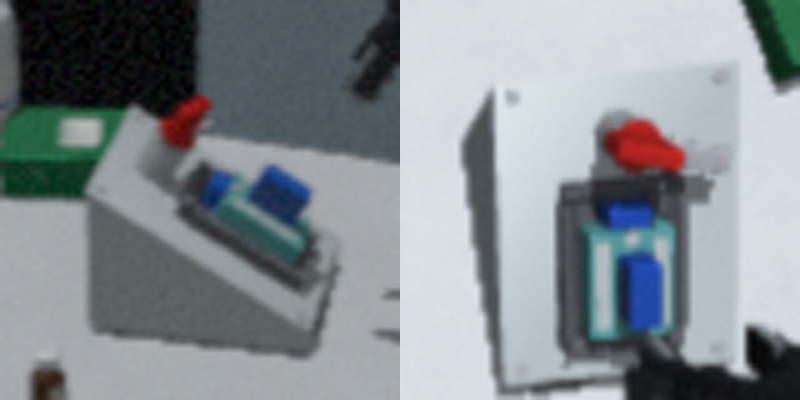

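The cartridge is seated: both camera fits agree to under 1 mm and 1 degree, and the latch is still open. The knob bar is at (180,120) in the side half and (645,145) in the top half, at about 74 degrees in the pocket frame. Next I'll hover over the knob with the tool turned to match.

```bash
python3 -m handwheel '[0.0364,0.004,0.002,0.0363,0.004,-0.0632, 0.0364,0.004,0.002,0.0363,0.004,-0.0632, 0.0364,0.004,0.002,0.0363,0.004,-0.0632, 0.0364,0.004,0.002,0.0363,0.004,-0.0632, 0.0364,0.004,0.002,0.0363,0.004,-0.0632]' 0.5 30
python3 -m handwheel '[0.0364,0.004,0.002,0.0363,0.004,-0.0632, 0.0364,0.004,0.002,0.0363,0.004,-0.0632, 0.0364,0.004,0.002,0.0363,0.004,-0.0632, 0.0364,0.004,0.002,0.0363,0.004,-0.0632, 0.0364,0.004,0.002,0.0363,0.004,-0.0632]'
python3 -m handwheel '[0.0364,0.004,0.002,0.0363,0.004,-0.0632, 0.0364,0.004,0.002,0.0363,0.004,-0.0632, 0.0364,0.004,0.002,0.0363,0.004,-0.0632, 0.0364,0.004,0.002,0.0363,0.004,-0.0632, 0.0364,0.004,0.002,0.0363,0.004,-0.0632]'
python3 -m handwheel '[0.0364,0.004,0.002,0.0363,0.004,-0.0632, 0,0,0,0,0,0, 0,0,0,0,0,0]'
cat >> h.py <<'E'
def latch(phd,h):
    ph=np.radians(phd); RL=RC@np.array([[np.cos(ph),np.sin(ph),0],[np.sin(ph),-np.cos(ph),0],[0,0,-1]])
    togo(C0+RC@[.072,0,.052+h],RL); s=ctrl.get_state(); X=RC.T@Ro.from_quat(s["tcp_rot"]).as_matrix()
    print("in cradle mm",(RC.T@(s["eef_pos"]-C0)*1e3).round(1),"tool yaw",np.degrees(np.arctan2(X[1,0],X[0,0])).round(2),"Mz",(RC.T@s["wrist_torque"]).round(2))
E
python3 -c "from h import *;latch(75,.04)"
```

```text
time: 10.37
eef_pos: [0.5046, -0.0352, 0.1757]
tcp_rot: [0.225, 0.94, 0.087, 0.243]
contact_force: [-0.0, -0.3, 0.2]
opening: 0.5
finger_force: 0.0
time: 10.78
eef_pos: [0.5319, -0.0321, 0.177]
tcp_rot: [0.481, 0.838, 0.151, 0.208]
contact_force: [0.0, 0.5, 0.6]
opening: 0.501
finger_force: 0.0
time: 11.2
eef_pos: [0.5592, -0.0291, 0.1784]
tcp_rot: [0.699, 0.668, 0.204, 0.156]
contact_force: [-0.2, -0.2, 0.2]
opening: 0.502
finger_force: 0.0
time: 11.45
eef_pos: [0.5645, -0.0286, 0.1792]
tcp_rot: [0.733, 0.63, 0.212, 0.145]
contact_force: [0.1, 0.0, -0.4]
opening: 0.505
finger_force: 0.0
t 11.45 togo mm [  8.17   0.8  -11.84] deg [ 0.09 -0.25 -0.05] UNITS [ 0.054  0.005 -0.079] [ 0.001  -0.0028 -0.0006] q [-0.32 -0.1   2.19  0.37  0.6  -0.42] F [ 0.1  0.  -0.4] open 0.505
in cradle mm [7.080e+01 1.000e-01 1.064e+02] tool yaw 75.08 Mz [ 0.    0.28 -0.01]
```

```bash
python3 -m handwheel '[0.0372,0.0038,-0.062,0,0,0, 0.0372,0.0038,-0.062,0,0,0, 0.0372,0.0038,-0.062,0,0,0, 0,0,0,0,0,0]'
python3 -m handwheel '[0.0372,0.0038,-0.062,0,0,0, 0.0372,0.0038,-0.062,0,0,0, 0,0,0,0,0,0, 0,0,0,0,0,0]'
python3 -c "from h import *;latch(75,.0)"
python3 -m handwheel '[0,0,0,0,0,0, 0,0,0,0,0,0, 0,0,0,0,0,0, 0,0,0,0,0,0, 0,0,0,0,0,0]' 0 30
python3 -c "from h import *;latch(75,.0)"
```

```text
time: 11.78
eef_pos: [0.5804, -0.0268, 0.1502]
tcp_rot: [0.734, 0.63, 0.211, 0.144]
contact_force: [-0.4, 0.4, -1.0]
opening: 0.499
finger_force: 0.0
time: 12.12
eef_pos: [0.5921, -0.0259, 0.134]
tcp_rot: [0.734, 0.629, 0.212, 0.146]
contact_force: [0.1, -0.6, -0.8]
opening: 0.494
finger_force: 0.0
t 12.12 togo mm [ 0.46  0.32 -1.26] deg [ 0.07 -0.18  0.05] UNITS [ 0.003  0.002 -0.008] [ 0.0008 -0.002   0.0006] q [-0.29  0.03  2.16  0.41  0.5  -0.46] F [ 0.1 -0.6 -0.8] open 0.494
in cradle mm [72.2 -0.3 53.3] tool yaw 74.98 Mz [ 0.01  0.33 -0.03]
time: 12.53
eef_pos: [0.5923, -0.0262, 0.1357]
tcp_rot: [0.733, 0.629, 0.213, 0.146]
contact_force: [-6.9, -1.0, 5.9]
opening: 0.13
finger_force: 32.7
t 12.53 togo mm [ 0.27  0.53 -2.94] deg [ 0.08 -0.09  0.06] UNITS [ 0.002  0.004 -0.02 ] [ 0.0009 -0.001   0.0007] q [-0.29  0.03  2.16  0.41  0.5  -0.46] F [-6.9 -1.   5.9] open 0.13
in cradle mm [73.2 -0.5 54.7] tool yaw 74.98 Mz [-0.04  0.71 -0.01]
```

```bash
python3 -m handwheel '[0,0,0,0.0348,0.0038,-0.0606, 0,0,0,0.0348,0.0038,-0.0606, 0,0,0,0.0348,0.0038,-0.0606, 0,0,0,0,0,0]'
python3 -c "from h import *;latch(56,.0)"
python3 -m handwheel '[0,0,0,0.0348,0.0038,-0.0606, 0,0,0,0.0348,0.0038,-0.0606, 0,0,0,0.0348,0.0038,-0.0606, 0,0,0,0,0,0]'
python3 -c "from h import *;latch(37,.0)"
```

```text
time: 12.87
eef_pos: [0.5924, -0.0262, 0.1357]
tcp_rot: [0.828, 0.498, 0.234, 0.109]
contact_force: [-7.5, -0.1, 5.6]
opening: 0.136
finger_force: 32.7
t 12.87 togo mm [ 0.15  0.61 -3.01] deg [ 0.01 -0.11  0.15] UNITS [ 0.001  0.004 -0.02 ] [ 0.0001 -0.0012  0.0017] q [-0.29  0.03  2.16  0.41  0.5  -0.12] F [-7.5 -0.1  5.6] open 0.136
in cradle mm [73.3 -0.6 54.7] tool yaw 55.87 Mz [-0.07  0.68 -0.05]
time: 13.2
eef_pos: [0.5925, -0.0263, 0.1358]
tcp_rot: [0.898, 0.356, 0.249, 0.069]
contact_force: [-6.7, -0.1, 4.9]
opening: 0.132
finger_force: 32.6
t 13.2 togo mm [ 0.06  0.69 -3.07] deg [ 0.04 -0.1   0.04] UNITS [ 0.     0.005 -0.02 ] [ 0.0004 -0.0011  0.0005] q [-0.29  0.03  2.16  0.41  0.5   0.21] F [-6.7 -0.1  4.9] open 0.132
in cradle mm [73.4 -0.7 54.7] tool yaw 36.98 Mz [-0.13  0.67 -0.08]
```

```bash
python3 -m handwheel '[0,0,0,0.0348,0.0038,-0.0606, 0,0,0,0.0348,0.0038,-0.0606, 0,0,0,0.0348,0.0038,-0.0606, 0,0,0,0.0348,0.0038,-0.0606, 0,0,0,0,0,0]'
python3 -c "from h import *;latch(12,.0)"
python3 -m handwheel '[0,0,0,0.0348,0.0038,-0.0606, 0,0,0,0.02,0.0022,-0.035, 0,0,0,0,0,0]'
python3 -c "from h import *;latch(0,.0)"
```

```text
time: 13.62
eef_pos: [0.5926, -0.0265, 0.1358]
tcp_rot: [0.954, 0.152, 0.258, 0.013]
contact_force: [-6.5, -2.1, 5.3]
opening: 0.13
finger_force: 32.5
t 13.62 togo mm [-0.02  0.88 -3.1 ] deg [-0.09 -0.09  0.19] UNITS [-0.     0.006 -0.021] [-0.001  -0.001   0.0021] q [-0.29  0.03  2.16  0.42  0.5   0.64] F [-6.5 -2.1  5.3] open 0.13
in cradle mm [73.5 -0.9 54.7] tool yaw 11.79 Mz [-0.27  0.65 -0.09]
time: 13.87
eef_pos: [0.5926, -0.0266, 0.1358]
tcp_rot: [0.964, 0.069, 0.258, -0.01]
contact_force: [-6.5, -1.9, 5.6]
opening: 0.138
finger_force: 32.5
t 13.87 togo mm [-0.03  0.95 -3.12] deg [ 0.98  0.04 -1.68] UNITS [-0.     0.006 -0.021] [ 0.0109  0.0004 -0.0187] q [-0.29  0.03  2.16  0.42  0.5   0.81] F [-6.5 -1.9  5.6] open 0.138
in cradle mm [73.5 -0.9 54.7] tool yaw 1.94 Mz [-0.33  0.71 -0.12]
```

```bash
python3 -m handwheel '[0,0,0,0.011,0.0012,-0.0192, 0,0,0,0.011,0.0012,-0.0192, 0,0,0,0,0,0]'
python3 -c "from h import *;latch(0,.0)"
python3 -m handwheel '[0,0,0,0,0,0, 0,0,0,0,0,0, 0,0,0,0,0,0, 0,0,0,0,0,0, 0,0,0,0,0,0]' 0.5
python3 -m handwheel '[-0.0331,-0.0036,0.0577,0,0,0, -0.0331,-0.0036,0.0577,0,0,0, -0.06,-0.0065,0.1045,0,0,0, -0.08,-0.0087,0.139,0,0,0, -0.08,-0.0087,0.139,0,0,0]'
python3 -m handwheel '[-0.15,-0.016,0.18,0,0,0, -0.15,-0.016,0.18,0,0,0, -0.15,-0.016,0.18,0,0,0, 0,0,0,0,0,0, 0,0,0,0,0,0]'
python3 - <<'E'
from h import *
a,_=shot("side","side8"); b,_=shot("top","top8")
relfit('side','side8',(230,155,285,185),(0,0,.0)); relfit('top','top8',(335,150,370,188),(0,0,.0))
for n in("top","side"):
    z=np.load(n+"8.npz"); r=(320,125,375,170) if n=="top" else (235,135,260,165); x,y,X,Y=r
    m=colmasks(z["im"][y:Y,x:X])[2].ravel(); P=z["W"][y:Y,x:X].reshape(-1,3)[m]; Q=(P[np.isfinite(P[:,2])]-CAMC[n])@RC*1e3
    t=Q[Q[:,2]>55]
    if len(t)>4: print(n,len(t),cv2.minAreaRect(t[:,:2].astype(np.float32)))
cv2.imwrite("pics/g8.png",np.hstack([cv2.resize(a[120:200,210:290],(400,400),interpolation=2),cv2.resize(b[115:195,305:385],(400,400),interpolation=2)]))
E
```

```text
time: 14.12
eef_pos: [0.5925, -0.0266, 0.1358]
tcp_rot: [0.965, 0.039, 0.257, -0.017]
contact_force: [-5.0, -1.4, 5.0]
opening: 0.133
finger_force: 36.3
t 14.12 togo mm [ 0.01  0.92 -3.09] deg [-0.75 -0.19  1.42] UNITS [ 0.     0.006 -0.021] [-0.0084 -0.0021  0.0158] q [-0.29  0.03  2.16  0.41  0.5   0.88] F [-5.  -1.4  5. ] open 0.133
in cradle mm [73.5 -0.9 54.7] tool yaw -1.62 Mz [-0.13  0.61  0.85]
time: 14.53
eef_pos: [0.5926, -0.0261, 0.1346]
tcp_rot: [0.965, 0.036, 0.257, -0.019]
contact_force: [-0.2, 0.6, 0.4]
opening: 0.498
finger_force: 0.0
time: 14.95
eef_pos: [0.5489, -0.0306, 0.2092]
tcp_rot: [0.966, 0.036, 0.256, -0.019]
contact_force: [0.1, -0.3, 0.7]
opening: 0.5
finger_force: 0.0
time: 15.37
eef_pos: [0.4825, -0.0385, 0.2934]
tcp_rot: [0.965, 0.036, 0.26, -0.018]
contact_force: [0.3, 0.1, -0.3]
opening: 0.497
finger_force: 0.0
side cart in cradle mm [ 1.54 -1.39  0.38] deg [-3.  -0.8  0.5] 167 rms 0.0019
top cart in cradle mm [0.85 0.2  0.03] deg [ 0.  -0.7 -0. ] 261 rms 0.0013
top 59 ((72.97773742675781, 1.9092011451721191), (10.93153190612793, 34.322418212890625), 89.82769775390625)
side 25 ((73.96732330322266, 4.1780476570129395), (32.10513687133789, 14.081398010253906), 4.214358806610107)
```

View pics/g8.png

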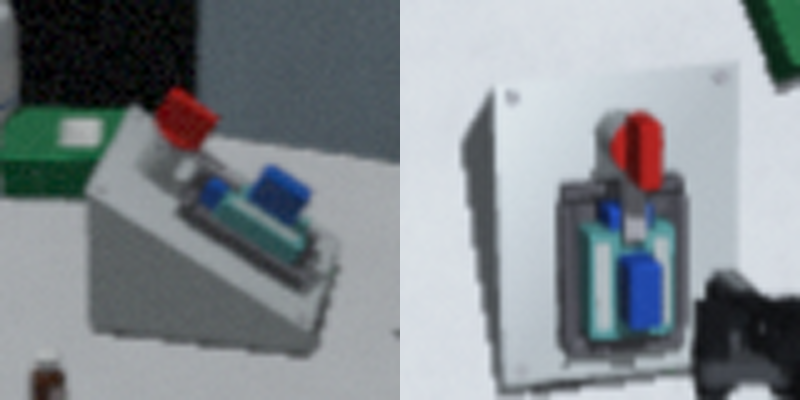

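The latch is at its closed stop: the bar lies along the slope and 0.85 N m of reaction came at the stop. The arm at (635,215) lies over the seated cartridge, and the robot is clear.

```bash
python3 -c "from plant import ctrl;print(ctrl.sign_off())"
```

```text
the job is handed in; nothing more can be done
None
```

The middle-sized cartridge is seated in the pocket with its tongue up the slope, the latch is turned to its closed stop with the arm over it, and the job is handed in at about 15 s; I kept clear of the vials, dish, timer and marker, but did not re-measure them, and the hand-in returned no verdict.

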